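# Free the finished oyster from the bench clamp

### The arm

A 7-joint arm with a two-finger parallel gripper is mounted at the origin on the work surface. World frame = base frame: x ahead of the robot, y to its left, z up, the work surface at z = 0. Lengths are in m, angles in rad, forces in N, time in s.
With the tool pointing down it reaches from about 0.4 to 0.9 m from the base axis. Payload 5.6 kg.
Tool frame: the origin (TCP) lies between the finger pads, 19 mm behind the fingertips; this is the grasp point; z points along the fingers, y is the line along which they close (so a half turn about z gives the same grasp; the last joint's range is limited). The gripper opens to 92 mm and grips with 3 to 60 N. Pads are 20 mm wide; open, the fingers measure 128 mm over their backs; the gripper's body (75 mm by 189 mm) begins 69 mm behind the grasp point.
Start: joints at [-1.235, 0.468, -0.012, 1.603, 0.006, 1.071, -0.056], TCP at [0.24, 0.604, 0.233] pointing down, gripper open.
Joint ranges: [-2.53, 2.53], [-0.31, 2.02], [-1.57, 1.55], [0.28, 2.44], [-1.29, 4.43], [0.15, 1.84], [-2.92, 2.92]. Speed limits (rad/s): [2.57, 2.57, 3.14, 3.14, 3.14, 3.14, 3.14].

### API

Orientations are given as a 3x3 rotation matrix whose columns are the frame's x, y, z axes.
In Python, from station import env, effector, solver, viewer, workorder, search_frame, tip_of gives the robot as it stands. Calls block until the motion is done:
- env.reach(position, orientation): joint-space move of the TCP to a pose.
- env.movel(position, frame=None, rate=0.15): straight line of the TCP; frame=None keeps the orientation; rate is the mean speed in m/s.
- env.goto_joints(angles): joint-space move.
- effector.release() and effector.grasp(squeeze=None): open the fingers fully, or close them until they stop; squeeze is the grip in N (None keeps the last).
- env.pause(seconds).
- solver.inverse_kinematics(position, orientation): joint angles nearest the present ones, or None.
- env.sense(): the state.
- viewer.read_camera(name): name is "scene" or "side" or "wrist"; returns (picture, depth): 400x640x3 uint8, red, green, blue; 400x640 float32, m along the optical axis (not along the pixel's ray), 0 where there is no reading.
- viewer.camera_info(name): a dict with "intrinsics" (3x3 intrinsics, pixels), "eye" and "rotation" of the camera in the world; the wrist camera has in their place "T_tool_cam" (4x4, takes a point from camera to tool coordinates, whose origin is the TCP and whose axes are the flange's). Camera axes: x right, y up, looking along -z (the intrinsics and any distortion apply to the point x, -y, -z); pixel columns grow to the right and rows downward; lengths in m; the calibration is good to about 2 mm. A picture is of the moment at which its call begins: read the wrist's pose just before it. camera_info takes no time and is no camera call.
A pose or a line that the arm cannot do raises env.PlanningError and nothing moves.
- workorder.finish_job(): hands the job in; it is judged then, once.
Trained networks look in the newest picture that a camera, given by its name, has taken for a name from the list of things; names that differ only in an ending like _2 or _b are one class to them, and where a whole thing is asked for, a point or a joint stands for the part that bears it (a point fixed in the world has none). Each returns a list of dicts, best first, with "score" (0 to 1); they miss things now and then, are a little off and sometimes report something else, mostly with a low value. They report only what shows in the picture. A call takes as long as a camera call. They do not tell look-alikes from the thing itself.
- search_frame(camera, name): "at" ([x, y, z] in m, in world coordinates, good to about 4 mm: the middle of the surface that is visible of it).
- tip_of(camera, name): "at" ([x, y, z] in m, in world coordinates, good to about 4 mm: a listed point, or the origin of a listed thing).
The state is a dict: "t": time; "joint_positions": joint angles; "joint_velocities": joint speeds; "tau": joint torques, N m; "ee_pos": TCP position; "tcp_rot": TCP orientation; "wrist_force": force on the tool from outside, world axes, zero at the start; "moment": the same for the moment, N m; "gripper_width": finger opening in m; "grasp_force": force on a finger pad.
Only numpy, scipy, OpenCV 4.12 (cv2) and the standard library are available. Lean on these libraries where they do the work, as an engineer would, in place of code of your own. Each camera call takes 0.05 s, during which the arm holds its last target. There are 200 camera calls.

### The job

Pull the long locking pin out of its sleeve between the handles of the oyster clamp and stand it in the open steel beaker. Then squeeze the clamp's sprung trigger handle fully against its fixed handle, keep it squeezed for about half a second so that the clamped oyster drops into the basket below, and let go so that the trigger springs back. Do not touch the oyster itself, and leave everything else on the bench where it stands.

Things in the scene. Friction and masses are not known exactly. Their poses are not given: they have to be found in the camera images.
- clamp: Fixed steel clamp stand, base plate 6 mm thick. Origin on the table under the pivot (150 mm up); z up, x from the handles to the oyster (to the robot's right, 10 to 40 deg ahead), y away from the robot. Two handles 85 mm long, 20 mm broad rise from the pivot, leaning 32 deg from vertical towards -x: their direction is h = (-0.531, 0, 0.847) in this frame. Claws at +x hold the oyster.
- pivot (a point): Where the handles meet, 150 mm above the clamp's origin; axes as clamp. The pin's sleeve runs along h through it, between the handles, its mouth 16 mm up along h.
- fixed_handle (a point): On the outer (+y) face of the fixed handle, the one farther from the robot, 60 mm from the pivot along h, at y = +26 mm; axes as clamp. This handle is parallel to h, 12 mm thick, and does not give.
- trigger_face (a point): On the outer (-y) face of the sprung handle (the trigger), the one nearer the robot, 60 mm from its hinge. The trigger is 10 mm thick, hinged at y = -18 mm beside the pivot; at rest it splays outwards a little: outer face at y = -28 mm here, -30 mm at its free end.
- trigger (a joint): Trigger angle: 0 at rest, 0.32 rad at its stop (fully squeezed, free end moved towards +y). Sprung: 5 N starts it, 10 N reaches the stop, 60 mm from the hinge. The pin in place blocks it before about 0.1 rad. The claws on its side are one piece with it and swing outwards; the oyster falls once it has moved most of the way.
- squeeze_point (a point): Midway between the handles (y = 0), 60 mm from the pivot along h: a good place for the TCP to squeeze, pointing along -h and closing along y. Axes as clamp. Fully squeezed, the fingers then stand 39 mm apart with their middle at y = +6 mm.
- lamp_bar (a point): Middle of the 8 mm cross bar near the top of two lamp arms (bars 10 mm thick, at y = +-34 mm, small white lamps at their ends). The arms run parallel to the handles, 75 mm above them measured square to h, from 35 to 225 mm up along h, and bar the gripper from coming down vertically on the handles: come in along h, tilted about 32 deg.
- pin: Loose locking pin 165 mm long, 70 g: steel rod 10 mm thick, its upper 60 mm a black handle 13 mm thick. Origin at the centre of its foot, z along it to the handle. It starts in the clamp's sleeve (1 mm clearance), z along h but sagging up to 4 deg, foot 39 mm below the mouth, its handle beyond the clamp handles' ends; it comes out along h.
- pin_handle (a point): Point on the pin's axis in the middle of its free black handle, 140 mm from the foot; axes as pin.
- beaker: Open empty steel beaker, loose, 350 g, 84 mm across the rim, 95 mm high, wall 3 mm. Origin at the centre of its underside, z up.
- oyster: The oyster in the clamp's claws: dark closed round shell 76 mm across, 27 mm thick, 70 g, loose. Origin at the centre of its underside, z along its thickness. It lies flat on four claw tips 105 mm above the table, 85 mm ahead (+x) of the clamp's origin.
- basket_in (a point): Centre of the inner floor of the white basket under the clamped oyster; fixed, inside 142 x 162 mm, walls 55 mm high, floor 4 mm; turned with the clamp.
- bottle: Closed white bottle, 60 mm across, 140 mm high; bystander, stands near the beaker. Origin at its underside.
- spare_oyster: Second oyster, like the clamped one, lying on the table; bystander.
- hook_probe: Thin hooked probe lying on the table near the robot, 180 mm long along its y, 8 mm thick; bystander.
- dish: Shallow glass dish of beads, 84 mm across, on a clear riser 50 mm high; bystander.
- block: Brown cutting block 100 x 70 x 25 mm on a clear riser 65 mm high; bystander.
Not all that is in view belongs to the job. What is shaped like the part that bears basket_in but blue is not meant. Leave any green look-alike of the oyster alone.

How it is judged:
On the way, in this order (a step that is already met when the one before it is completed fails the run):
1. the pin stands in the beaker, let go, with the oyster still in the clamp (horizontal distance between pin and beaker below 0.042 m and z of pin in the frame of beaker below 0.03 m and angle between pin's own z axis and vertical below 0.7 rad and angle between beaker's own z axis and vertical below 0.1 rad and contact force between the fingers and pin below 0.1 N and distance of oyster from where it was at the start of the episode below 0.012 m), for 0.2 s.
2. the trigger is squeezed fully (0.28 rad or more) and kept so for 0.3 s (value of joint trigger above 0.28 rad), for 0.3 s.
At the end, for the whole second after the job is handed in: The pin stands in the beaker (foot inside it and within 30 mm of its underside, leaning less than 40 deg) and the beaker is upright; the trigger is back at rest (under 0.03 rad); the oyster lies at rest in the basket, inside its walls (its origin lower than 50 mm above the inner floor) (horizontal distance between pin and beaker below 0.042 m and z of pin in the frame of beaker below 0.03 m and angle between pin's own z axis and vertical below 0.7 rad and angle between beaker's own z axis and vertical below 0.1 rad and value of joint trigger below 0.03 rad and x of oyster in the frame of basket_in between -0.07 and 0.07 m and y of oyster in the frame of basket_in between -0.08 and 0.08 m and z of oyster in the frame of basket_in below 0.05 m and linear speed of each of oyster, pin below 0.03 m/s); the robot touches nothing.
It fails at once if the oyster is touched by the robot (contact force between any of the fingers, the arm and oyster above 0.5 N).
It fails at once if a bystander is moved more than 30 mm (distance of any of bottle, spare_oyster, hook_probe, dish, block from where it was at the start of the episode above 0.03 m).
It fails at once if the beaker is moved more than 50 mm (distance of beaker from where it was at the start of the episode above 0.05 m).
It also fails if it takes over 54 s, if anything falls off the work surface, if the arm or the gripper's body presses on something with over 40 N, if the wrist force passes 120 N, or if a joint passes its speed limit or range.

## Working session

There is one attempt and no reset: what is moved stays moved. The work goes in short steps, each a Python script; the robot and the scene stay as the last script left them, time stands still between calls to the robot, and variables do not carry over. Pictures are saved under pics/ and viewed, at most 10 in all, crops included, and the job is handed in when it is done.

```bash
mkdir -p pics; python3 - <<'E'
from station import env, effector, solver, viewer, search_frame, tip_of
import cv2, numpy as np
for c in ["scene","side"]:
    p,d=viewer.read_camera(c); cv2.imwrite(f"pics/{c}0.png",p[:,:,::-1])
    i=viewer.camera_info(c); print(c,np.round(i["eye"],3).tolist(),np.round(i["rotation"],3).tolist(),np.round(i["intrinsics"],1).tolist(), [k for k in i])
    for n in ["clamp","pivot","fixed_handle","trigger_face","squeeze_point","lamp_bar","pin","pin_handle","beaker","oyster","basket_in","bottle","dish","block"]:
        r=tip_of(c,n); print(n,[(np.round(x["at"],3).tolist(),round(x["score"],2)) for x in r[:4]])
print(env.sense()["t"])
E
```

```text
scene [1.239, -0.406, 0.748] [[0.422, -0.482, 0.768], [0.906, 0.206, -0.369], [0.02, 0.852, 0.524]] [[384.2, 0.0, 321.3], [0.0, 384.2, 198.2], [0.0, 0.0, 1.0]] ['intrinsics', 'eye', 'rotation']
clamp [([0.579, 0.01, 0.0], 0.72)]
pivot [([0.577, 0.006, 0.148], 0.98), ([0.432, -0.392, 0.05], 0.36)]
fixed_handle [([0.618, 0.018, 0.199], 0.85), ([0.632, -0.402, 0.062], 0.48)]
trigger_face [([0.572, 0.052, 0.198], 0.58)]
squeeze_point [([0.595, 0.033, 0.196], 0.79)]
lamp_bar [([0.604, 0.04, 0.361], 0.74), ([0.62, 0.018, 0.198], 0.31)]
pin []
pin_handle [([0.614, 0.059, 0.242], 0.68)]
beaker [([0.394, 0.292, 0.002], 0.79)]
oyster [([0.539, -0.265, 0.001], 0.98), ([0.528, -0.061, 0.105], 0.65)]
basket_in [([0.506, -0.063, 0.003], 0.96), ([0.169, -0.32, 0.003], 0.71), ([0.788, -0.114, 0.007], 0.61)]
bottle [([0.585, 0.305, -0.001], 0.65)]
dish [([0.602, 0.042, 0.366], 0.56), ([0.62, 0.019, 0.2], 0.28)]
block [([0.631, -0.402, 0.064], 0.69)]
side [0.317, -0.749, 0.983] [[0.973, 0.178, -0.145], [-0.229, 0.693, -0.683], [-0.02, 0.698, 0.716]] [[388.3, 0.0, 322.4], [0.0, 388.3, 198.7], [0.0, 0.0, 1.0]] ['intrinsics', 'eye', 'rotation']
clamp [([0.576, 0.008, 0.0], 0.73)]
pivot [([0.578, 0.01, 0.143], 0.74)]
fixed_handle [([0.615, 0.019, 0.201], 0.87), ([0.618, 0.06, 0.248], 0.53)]
trigger_face [([0.575, 0.047, 0.201], 0.52)]
squeeze_point [([0.599, 0.035, 0.202], 0.98), ([0.616, 0.016, 0.2], 0.49)]
lamp_bar [([0.602, 0.038, 0.363], 0.97)]
pin []
pin_handle [([0.616, 0.061, 0.246], 0.67)]
beaker [([0.398, 0.294, -0.003], 0.91)]
oyster [([0.529, -0.058, 0.106], 0.74), ([0.542, -0.263, -0.001], 0.68), ([0.577, 0.009, 0.148], 0.24)]
basket_in [([0.505, -0.063, 0.01], 0.77), ([0.168, -0.318, 0.005], 0.69), ([0.791, -0.118, 0.0], 0.65)]
bottle [([0.585, 0.31, -0.002], 0.64), ([0.615, 0.064, 0.244], 0.22)]
dish [([0.436, -0.387, 0.048], 0.58)]
block [([0.63, -0.403, 0.066], 0.88)]
1.5
```

View pics/scene0.png

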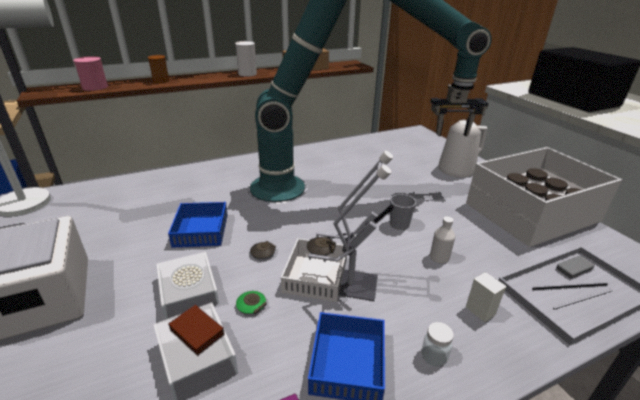

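View pics/side0.png

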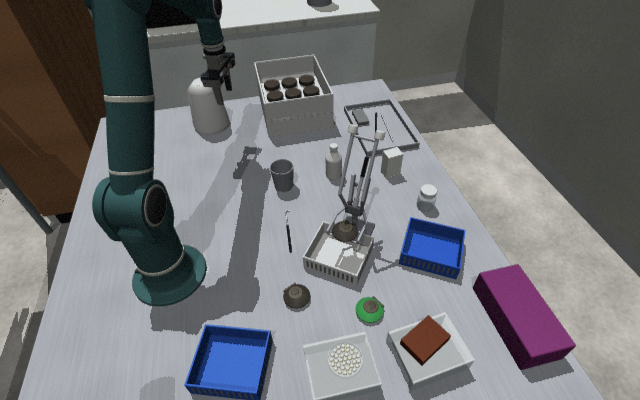

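The white basket (scene 315,270; side 340,250) lies under the clamped oyster (scene 320,244), so those two are the ones meant. I leave the blue baskets (198,222 and 347,352), the green look-alike (250,301) and the spare oyster on the table (262,250) alone. Next I fit the clamp pose and check IK.

```bash
cat > h.py <<'E'
from station import env, effector, solver, viewer, workorder, search_frame, tip_of
import cv2, json, os, numpy as np
from scipy.spatial.transform import Rotation as Ro
L={"pivot":[0,0,.15],"fixed_handle":[-.0319,.026,.2008],"trigger_face":[-.0319,-.028,.2008],"squeeze_point":[-.0319,0,.2008],
   "oyster":[.085,0,.105],"lamp_bar":None}
if os.path.exists("clamp.json"):
    c=json.load(open("clamp.json")); R=Ro.from_euler('z',c["yaw"]).as_matrix(); O=np.array(c["o"])
    H=R@[-.531,0,.847]; Y=R[:,1]
    def S(s,y=0,n=0): return O+R@np.array([-.531*s+.847*n,y,.15+.847*s+.531*n])
    def TR(f=1): z=-H/np.linalg.norm(H); y=f*Y; return np.column_stack([np.cross(y,z),y,z])
E
python3 - <<'E'
from h import *
from scipy.optimize import least_squares
A=[];B=[]
for k in range(3):
  for c in ["scene","side"]:
    viewer.read_camera(c)
    for n,l in L.items():
        if l is None: continue
        for x in tip_of(c,n):
            a=np.array(x["at"])
            g=np.array([.577,.008,0])+Ro.from_euler('z',-2.19).apply(l)
            if np.linalg.norm(a-g)<.02: A.append(l);B.append(a);break
A=np.array(A);B=np.array(B)
f=lambda p:((Ro.from_euler('z',p[3]).apply(A)+p[:3]-B)).ravel()
r=least_squares(f,[.577,.008,0,-2.19],loss='soft_l1',f_scale=.004)
print(len(A),r.x,np.degrees(r.x[3]),f(r.x).std())
json.dump({"o":r.x[:3].tolist(),"yaw":r.x[3]},open("clamp.json","w"))
E
python3 - <<'E'
from h import *
print(np.round(viewer.camera_info("wrist")["T_tool_cam"],3).tolist())
for f in (1,-1):
  for s in (60,117,200,260,300,330):
    q=solver.inverse_kinematics(S(s/1000),TR(f)); print(f,s,np.round(S(s/1000),3),None if q is None else np.round(q,2))
E
```

```text
30 [ 5.77419068e-01  8.19168452e-03 -1.37489052e-03 -2.21533362e+00] -126.9292668576345 0.0017727290510522716
[[0.0, 0.959, 0.283, 0.08], [1.0, -0.0, 0.0, -0.001], [0.0, 0.283, -0.959, -0.153], [0.0, 0.0, 0.0, 1.0]]
1 60 [0.597 0.034 0.199] [-0.71  0.74  0.68  1.52 -0.03  1.4  -0.72]
1 117 [0.615 0.058 0.248] [-0.72  0.73  0.68  1.42 -0.03  1.52 -0.72]
1 200 [0.641 0.093 0.318] [-0.72  0.73  0.69  1.23 -0.03  1.7  -0.72]
1 260 [0.66  0.119 0.369] [-0.7   0.76  0.7   1.07 -0.05  1.83 -0.71]
1 300 [0.673 0.136 0.403] None
1 330 [0.683 0.148 0.428] None
-1 60 [0.597 0.034 0.199] [-0.29  0.66  0.01  1.49  0.32  1.47  2.11]
-1 117 [0.615 0.058 0.248] [-0.3   0.65 -0.    1.38  0.32  1.58  2.12]
-1 200 [0.641 0.093 0.318] [-0.33  0.66 -0.02  1.2   0.31  1.76  2.14]
-1 260 [0.66  0.119 0.369] None
-1 300 [0.673 0.136 0.403] None
-1 330 [0.683 0.148 0.428] None
```

```bash
python3 - <<'E'
from h import *
effector.release()
env.reach(S(.24,-.15),TR()); print(env.sense()["joint_positions"])
env.movel(S(.235),rate=.2)
s=env.sense(); P=np.array(s["ee_pos"]);W=np.array(s["tcp_rot"])
p,d=viewer.read_camera("wrist"); cv2.imwrite("pics/w1.png",p[:,:,::-1])
for n in ["pin_handle","squeeze_point","fixed_handle","trigger_face","lamp_bar","pivot"]:
    for x in tip_of("wrist",n)[:2]:
        v=R.T@(np.array(x["at"])-O)-[0,0,.15]
        print(n,round(x["score"],2),"s,y,n mm",np.round(1000*np.array([-.531*v[0]+.847*v[2],v[1],.847*v[0]+.531*v[2]]),1))
print(s["t"],s["joint_positions"],P-S(.235))
E
```

```text
[-9.11188108e-01  5.74648972e-01  6.03634053e-01  1.37269149e+00
 -1.55601068e-03  1.75196306e+00 -9.52043235e-01]
pin_handle 0.8 s,y,n mm [ 1.182e+02 -4.000e-01 -1.000e-01]
pin_handle 0.54 s,y,n mm [-82.9  -5.6  51. ]
squeeze_point 0.87 s,y,n mm [61.6 -0.8  0.7]
fixed_handle 0.95 s,y,n mm [58.1 24.5  3.4]
trigger_face 0.56 s,y,n mm [ 61.9 -26.    7.7]
trigger_face 0.3 s,y,n mm [114.8  -2.6  -2.8]
lamp_bar 0.38 s,y,n mm [-161.7 -208.4  -19.7]
pivot 0.7 s,y,n mm [ 0.2 -6.3  2.3]
6.275 [-6.76845909e-01  7.29160882e-01  6.22093635e-01  1.13885015e+00
  9.35367847e-04  1.77757981e+00 -7.46191669e-01] [-0.00040255  0.00111686 -0.00018688]
```

View pics/w1.png

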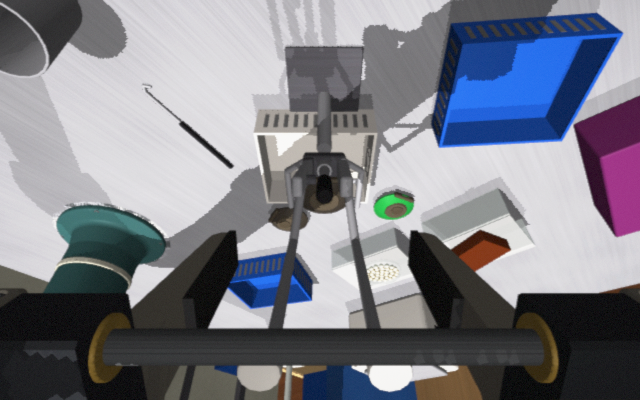

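The wrist view shows the pin handle centred ahead at (324,187), with the lamp arms below the gripper axis in the picture (255–390,375). The clamp fit agrees with it to a few mm, so I go in and pull.

```bash
python3 - <<'E'
from h import *
def st(m): s=env.sense(); print(m,round(s["t"],2),np.round(np.array(s["ee_pos"]),3),"F",np.round(s["wrist_force"],1),"w",round(s["gripper_width"],4),round(s["grasp_force"],1))
env.movel(S(.170),TR(),rate=.1); st("mid")
env.movel(S(.118),TR(),rate=.08); st("at")
effector.grasp(squeeze=30); st("grip")
env.movel(S(.135),TR(),rate=.05); st("pull1")
env.movel(S(.18),TR(),rate=.06); st("pull2")
env.movel(S(.25),TR(),rate=.12); st("out")
env.movel(S(.25,-.10),TR(),rate=.2); st("side")
viewer.read_camera("side"); print(tip_of("side","pin_handle")[:2],tip_of("side","beaker")[:2])
p,d=viewer.read_camera("scene"); print(tip_of("scene","oyster")[:3],tip_of("scene","pin")[:2],tip_of("scene","beaker")[:2])
cv2.imwrite("pics/s2.png",cv2.resize(p[100:320,220:500,::-1],None,fx=2.5,fy=2.5))
E
```

```text
mid 7.42 [0.632 0.081 0.293] F [-0.4 -0.3  0.1] w 0.092 0.0
at 8.22 [0.615 0.059 0.249] F [ 0.3  0.1 -0.2] w 0.0915 0.0
grip 9.4 [0.615 0.058 0.249] F [0.6 0.  0.8] w 0.0122 30.0
pull1 9.89 [0.621 0.066 0.263] F [-0.3 -0.6 -1.2] w 0.0124 30.0
pull2 10.79 [0.635 0.084 0.301] F [-1.1  0.1 -0.5] w 0.0124 30.0
out 11.53 [0.657 0.114 0.36 ] F [-0.5 -0.1 -0.7] w 0.0122 30.0
side 12.18 [0.578 0.173 0.36 ] F [ 0.7 -0.2 -0.8] w 0.0125 30.0
[{'at': [0.5754, 0.1772, 0.3582], 'score': 0.62}] [{'at': [0.3956, 0.2984, -0.0014], 'score': 0.81}, {'at': [0.598, 0.0352, 0.2015], 'score': 0.69}]
[{'at': [0.5277, -0.0622, 0.103], 'score': 0.7}, {'at': [0.5434, -0.2649, -0.0003], 'score': 0.61}, {'at': [0.5868, 0.3064, -0.0012], 'score': 0.35}] [{'at': [0.5334, 0.1112, 0.2433], 'score': 0.57}] [{'at': [0.3943, 0.2925, 0.0004], 'score': 0.65}, {'at': [0.5776, 0.0057, 0.1487], 'score': 0.29}]
```

View pics/s2.png

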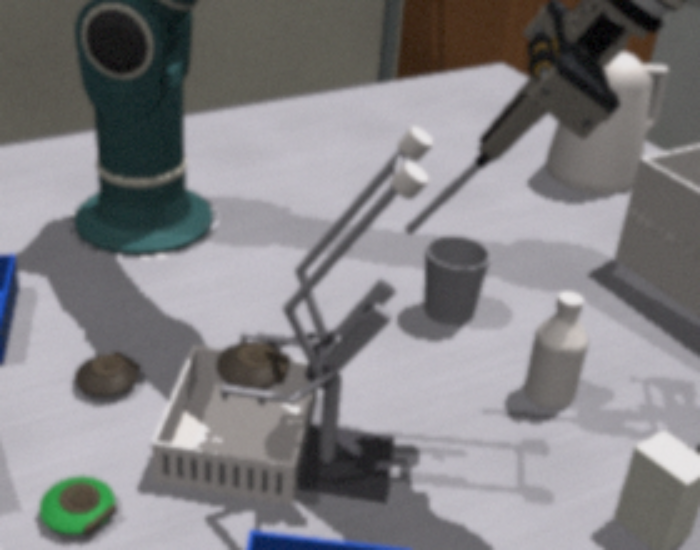

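The pin is out of the sleeve (foot at 410,230 in the crop), nicely in line with the tool. The oyster is still in its claws, and the beaker is open at (455,280).

```bash
python3 - <<'E'
from h import *
def st(m): s=env.sense(); print(m,round(s["t"],2),np.round(np.array(s["ee_pos"]),3),"F",np.round(s["wrist_force"],1),"w",round(s["gripper_width"],4))
B=np.array([.3955,.2935,0]); u=-B/np.linalg.norm(B); t=np.radians(8)
a=np.array([0,0,np.cos(t)])+np.sin(t)*u; z=-a
y=Y-(Y@z)*z; y/=np.linalg.norm(y); T=np.column_stack([np.cross(y,z),y,z])
foot=B+.015*u
f=lambda h: foot+[0,0,h]+.140*a
env.reach(f(.16),T); st("above")
p,d=viewer.read_camera("scene"); print("foot",tip_of("scene","pin")[:2],"want",foot+[0,0,.16],tip_of("scene","beaker")[:1])
cv2.imwrite("pics/s3.png",cv2.resize(p[130:260,330:490,::-1],None,fx=4,fy=4))
viewer.read_camera("side"); print(tip_of("side","pin")[:2],tip_of("side","beaker")[:1])
np.savez("pl.npz",T=T,a=a,foot=foot)
E
```

```text
above 13.47 [0.369 0.273 0.3  ] F [ 0.8  0.8 -1.1] w 0.0126
foot [{'at': [0.3864, 0.2804, 0.1617], 'score': 0.46}] want [0.38345447 0.28456103 0.16      ] [{'at': [0.3947, 0.2939, -0.0013], 'score': 0.74}]
[{'at': [0.3816, 0.2847, 0.1567], 'score': 0.53}] [{'at': [0.3963, 0.2955, 0.0004], 'score': 0.85}]
```

View pics/s3.png

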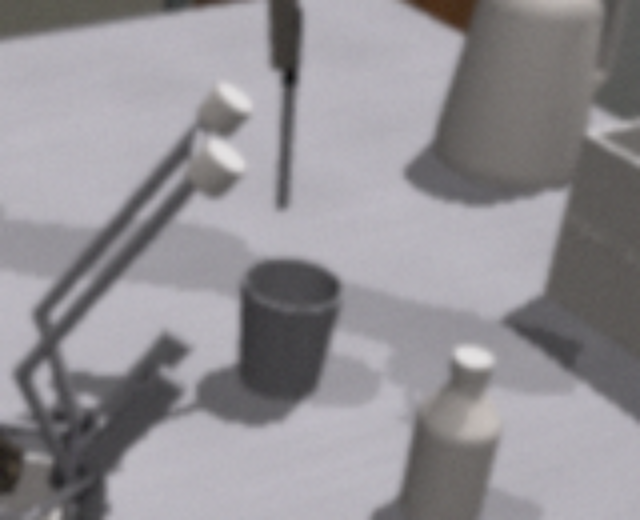

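The foot (282,208) hangs above the beaker mouth (290,285), and the networks agree with the target. I lower it and let go.

```bash
python3 - <<'E'
from h import *
def st(m): s=env.sense(); print(m,round(s["t"],2),np.round(np.array(s["ee_pos"]),3),"F",np.round(s["wrist_force"],1),"w",round(s["gripper_width"],4))
d=np.load("pl.npz"); f=lambda h: d["foot"]+[0,0,h]+.140*d["a"]
env.movel(f(.02),rate=.12); st("in")
h=.016
while h>-.003:
    env.movel(f(h),rate=.03); s=env.sense()
    if s["wrist_force"][2]>3: break
    h-=.003
st("down %.3f"%h)
effector.release(); env.pause(.3)
env.movel(f(h)+.10*d["a"],rate=.12); st("up")
p,_=viewer.read_camera("scene"); print(tip_of("scene","pin")[:2],tip_of("scene","pin_handle")[:2],tip_of("scene","beaker")[:1])
cv2.imwrite("pics/s4.png",cv2.resize(p[130:260,330:490,::-1],None,fx=4,fy=4))
viewer.read_camera("side"); print(tip_of("side","pin_handle")[:2],tip_of("side","beaker")[:1],tip_of("side","oyster")[:2])
E
```

```text
in 15.09 [0.368 0.273 0.159] F [-0.5 -0.6 -0.2] w 0.0126
down 0.004 16.38 [0.368 0.273 0.143] F [-0.5  0.4  3.3] w 0.0121
up 18.88 [0.356 0.264 0.241] F [ 0.2  0.2 -0.7] w 0.092
[] [{'at': [0.5765, 0.0051, 0.1482], 'score': 0.71}, {'at': [0.3597, 0.2705, 0.1421], 'score': 0.57}] [{'at': [0.394, 0.2906, 0.0029], 'score': 0.55}]
[{'at': [0.3569, 0.2718, 0.144], 'score': 0.55}, {'at': [0.587, 0.3085, 0.0024], 'score': 0.16}] [{'at': [0.3968, 0.2972, -0.003], 'score': 0.96}] [{'at': [0.5256, -0.0567, 0.1032], 'score': 0.97}, {'at': [0.5403, -0.2616, 0.0015], 'score': 0.83}]
```

View pics/s4.png

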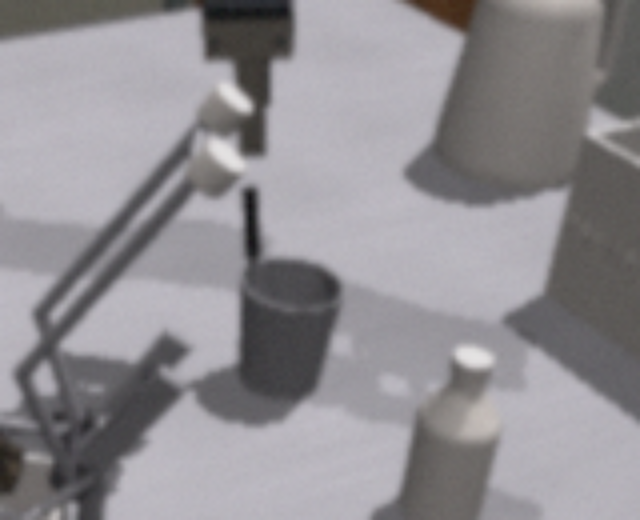

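The pin stands in the beaker, leaning slightly on the rim (250,225). Now the squeeze, centred on y = +6 mm.

```bash
python3 - <<'E'
from h import *
def st(m): s=env.sense(); print(m,round(s["t"],2),"F",np.round(s["wrist_force"],1),"w",round(s["gripper_width"],4),round(s["grasp_force"],1))
P=np.array(env.sense()["ee_pos"]); env.movel(P+[0,0,.07],rate=.2)
env.reach(S(.245,-.12),TR()); st("side")
env.movel(S(.235,.006),rate=.2)
env.movel(S(.12,.006),TR(),rate=.12); st("mid")
env.movel(S(.06,.006),TR(),rate=.08); st("at")
effector.grasp(squeeze=30); st("squeezed")
env.pause(.6); st("held")
viewer.read_camera("side"); print(tip_of("side","oyster")[:3])
effector.release(); env.pause(.2); st("open")
env.movel(S(.15,.006),TR(),rate=.12); env.movel(S(.24,.006),TR(),rate=.2); st("out")
env.movel(S(.245,-.12),TR(),rate=.2)
p,_=viewer.read_camera("scene"); print(tip_of("scene","oyster")[:3],tip_of("scene","trigger_face")[:1],tip_of("scene","pin_handle")[:2])
cv2.imwrite("pics/s5.png",cv2.resize(p[150:310,220:460,::-1],None,fx=3,fy=3))
st("end")
E
```

```text
side 20.73 F [-0.8 -0.4  0.2] w 0.0919 0.0
mid 22.62 F [ 0.8  0.3 -0.6] w 0.092 0.0
at 23.52 F [-0.2 -0.2 -0.6] w 0.0919 0.0
squeezed 24.38 F [4.4 0.2 0.6] w 0.0381 30.3
held 24.98 F [ 4.8  0.9 -0.8] w 0.038 30.3
[{'at': [0.5391, -0.2609, 0.0028], 'score': 0.63}, {'at': [0.5502, -0.0816, 0.0031], 'score': 0.56}]
open 26.18 F [-0.4  0.3 -0.3] w 0.0921 0.0
out 27.68 F [-0.   0.4 -1.1] w 0.092 0.0
[{'at': [0.5414, -0.2662, 0.001], 'score': 0.79}, {'at': [0.5506, -0.0819, 0.0023], 'score': 0.71}] [{'at': [0.5771, 0.0519, 0.1994], 'score': 0.86}] [{'at': [0.3579, 0.2731, 0.1405], 'score': 0.38}, {'at': [0.3701, 0.0764, -0.0002], 'score': 0.27}]
end 28.66 F [-0.7  0.8 -0. ] w 0.0919 0.0
```

View pics/s5.png

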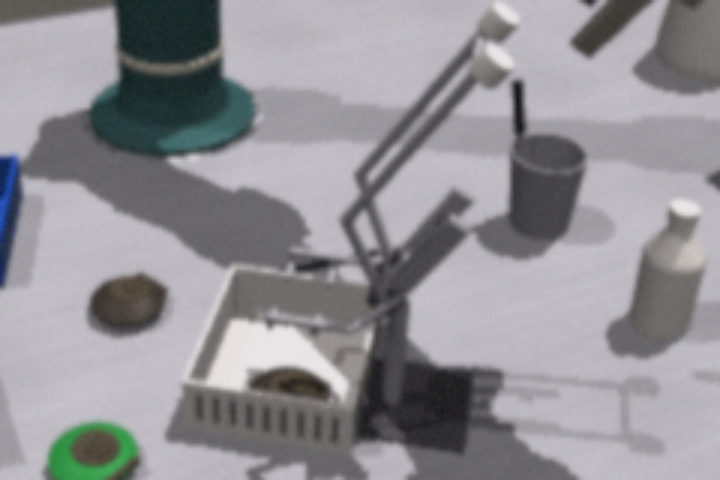

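The oyster lies in the white basket (290,383), the pin stands in the beaker (518,110) and the trigger is back at rest. I hand the job in.

```bash
python3 -c "
from station import workorder
print(workorder.finish_job())"
```

```text
the job is handed in; nothing more can be done
None
```

I handed the job in at about 29 s of the 54 s limit: in the last picture before that, the pin stood in the beaker, the oyster lay in the white basket and the trigger was back at rest; the judge returned no verdict.

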